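# Complete the spacer set and shut its slide-lid case

### The job

The blue case is missing one spacer: two of its three bays already hold 50 mm long ones. Take the spacer of that same length out of the leaning rack, stand it upright in the empty bay without dropping it, then slide the yellow cover fully shut over the set. Leave the other spacers in their places in the rack.

Things in the scene. Friction and masses are not known exactly. Their poses are not given: they have to be found in the camera images.
- rack: Fixed wooden rack, 100 mm (x) by 276 mm (y); origin under its centre, z up. Four spacers stand on its tipped ledge, in lanes at y = -102, -34, 34, 102 mm, feet at x = 5 mm, 36 mm above the bench, all leaning 33 deg (0.58 rad) with tops towards the rack's -x (the robot), each against an 18 mm wide, 34 mm high steel strip under it. Ribs 8 mm high part the lanes.
- spacer_34: Look-alike, too short. Loose aluminium tube-shaped spacer, 30 mm outside diameter, 34 mm long, dark bore in both ends, about 105 g. Origin: centre of its foot (the end face on the rack's ledge); its z runs along the spacer, foot to top. Starts in any of the rack's four lanes, axis 33 deg (0.58 rad) from vertical.
- spacer_42: Look-alike, too short. Loose aluminium tube-shaped spacer, 30 mm outside diameter, 42 mm long, dark bore in both ends, about 130 g. Origin: centre of its foot (the end face on the rack's ledge); its z runs along the spacer, foot to top. Starts in any of the rack's four lanes, axis 33 deg (0.58 rad) from vertical.
- spacer_50: The right one (mass varies by -30 to +40 %). Loose aluminium tube-shaped spacer, 30 mm outside diameter, 50 mm long, dark bore in both ends, about 155 g. Origin: centre of its foot (the end face on the rack's ledge); its z runs along the spacer, foot to top. Starts in any of the rack's four lanes, axis 33 deg (0.58 rad) from vertical.
- spacer_58: Look-alike, too long (the cover would strike it). Loose aluminium tube-shaped spacer, 30 mm outside diameter, 58 mm long, dark bore in both ends, about 180 g. Origin: centre of its foot (the end face on the rack's ledge); its z runs along the spacer, foot to top. Starts in any of the rack's four lanes, axis 33 deg (0.58 rad) from vertical.
- case: Fixed blue open-topped case, outside 110 (x) by 148 (y) by 60 mm high, walls and floor 5 mm; 65 mm high over the cover guides. Origin under its centre, z up. Two ribs 14 mm high part three bays along y, each 100 (x) by 43 mm (y). The middle and -y bays hold one fixed upright 50 mm spacer each; the +y bay is empty. Fingers have room on the x sides of a spacer, not on its y sides.
- bay (a point): Centre of the empty bay's floor, 46 mm to +y of the case's centre and 5 mm above the bench; axes as the case.
- cover (a joint): Slide of the yellow cover along the case, in m: 0 = fully shut, grows as the cover moves towards the case's -y; starts at 0.088 to 0.110 (empty and middle bays uncovered), stop at 0.115. It stays where left; about 1.5 N of friction.
- cover_ridge (a point): Top centre of the cover's black ridge, 90 mm above the bench; travels with the cover, axes as the case. Ridge 50 mm long (case x), 12 mm thick (case y), 26 mm above the cover's face. Cover plate 109 (x) by 148 mm (y), 4 mm thick, underside 60 mm above the bench. The ridge is 45 mm to +y of the plate's centre, so when shut 45 mm to +y of the case's centre.

How it is judged:
On the way, in this order (a step that is already met when the one before it is completed fails the run):
1. the 50 mm spacer stands upright in the empty bay, let go, the cover not yet over it (x of spacer_50 in the frame of bay between -0.038 and 0.038 m and y of spacer_50 in the frame of bay between -0.012 and 0.012 m and z of spacer_50 in the frame of bay between -0.004 and 0.004 m and angle between spacer_50's own z axis and vertical below 0.1 rad and contact force between spacer_50 and the fingers below 0.05 N and value of joint cover above 0.05 m), for 0.2 s.
2. the cover is fully shut (value of joint cover below 0.003 m), for 0.2 s.
At the end, for the whole second after the job is handed in: The 50 mm spacer is at rest upright (within 0.1 rad) on the floor of the empty bay (centre within 12 mm of the bay's middle in case y, 38 mm in case x, foot within 4 mm of the floor), the cover is shut to within 3 mm, and the other three spacers are within 20 mm of where they started in the rack (x of spacer_50 in the frame of bay between -0.038 and 0.038 m and y of spacer_50 in the frame of bay between -0.012 and 0.012 m and z of spacer_50 in the frame of bay between -0.004 and 0.004 m and angle between spacer_50's own z axis and vertical below 0.1 rad and contact force between spacer_50 and the fingers below 0.05 N and linear speed of spacer_50 below 0.02 m/s and value of joint cover below 0.003 m and distance of each of spacer_34, spacer_42, spacer_58 from where it was at the start of the episode below 0.02 m); the robot touches nothing.
It fails at once if the 50 mm spacer is dropped (falls faster than 0.6 m/s, about 18 mm of free fall, with no finger on it) (linear speed of spacer_50 above 0.6 m/s and contact force between spacer_50 and the fingers below 0.05 N).
It fails at once if another spacer is moved more than 50 mm (distance of any of spacer_34, spacer_42, spacer_58 from where it was at the start of the episode above 0.05 m).
It also fails if it takes over 54 s, if anything falls off the work surface, if the arm or the gripper's body presses on something with over 40 N, if the wrist force passes 120 N, or if a joint passes its speed limit or range.

### The arm

A 6-joint arm with a two-finger parallel gripper is mounted at the origin on the work surface. World frame = base frame: x ahead of the robot, y to its left, z up, the work surface at z = 0. Lengths are in m, angles in rad, forces in N, time in s.
With the tool pointing down it reaches from about 0.35 to 0.775 m from the base axis. Payload 5.5 kg.
Tool frame: the origin (TCP) lies midway between the tips of the shut fingers; the grasp point (between the pads) lies 19 mm behind it (ctrl.grip_depth is the distance from the TCP to the grasp point, in m); z points along the fingers, y is the line along which they close (so a half turn about z gives the same grasp; the last joint's range is limited). The gripper opens to 85 mm and grips with 20 to 120 N. Pads are 22 mm wide; open, the fingers measure 114 mm over their backs; the gripper's body (76 mm by 85 mm) begins 54 mm behind the grasp point. The pads swing forward as they close: fully open they stand 13 mm farther back than shut.
Start: joints at [-1.287, 0.313, 0.046, 1.304, 0, 1.431], TCP at [0.236, -0.524, 0.231] pointing down, gripper open.
Joint ranges: [-2.76, 2.76], [-0.86, 1.69], [-1.03, 1.26], [-2.2, 2.34], [-1.47, 1.5], [-3.14, 3.14]. Speed limits (rad/s): [2.57, 2.57, 3.14, 3.14, 3.14, 3.14].

### API

Orientations are given as a unit quaternion [x, y, z, w].
In Python, from rig import ctrl, gripper_to, imaging, find_in, outline_of, monitor gives the robot as it stands. Calls block until the motion is done:
- ctrl.movep(position, orientation): joint-space move of the TCP to a pose.
- ctrl.move_l(position, feed=0.15, frame=None): straight line of the TCP; frame=None keeps the orientation; feed is the mean speed in m/s.
- ctrl.move_j(angles): joint-space move.
- gripper_to(opening, strength=None): opening from 0.0 (shut) to 1.0 (fully open); strength is the grip in N (None keeps the last); returns when the fingers have stopped.
- ctrl.hold(seconds).
- ctrl.solve_ik(position, orientation): joint angles nearest the present ones, or None.
- imaging.grab_frame(name): name is "scene" or "top"; returns the picture (384x512x3 uint8, blue, green, red); there is no depth.
- imaging.camera_info(name): a dict with "vertical_fov" (degrees; the focal length in pixels is half the picture's height over the tangent of half this angle, whatever the lens; pixels are square), "cx", "cy" (the principal point, pixels), "camera_from_world" (4x4, takes a point from world to camera coordinates). Camera axes: x right, y up, looking along -z (the intrinsics and any distortion apply to the point x, -y, -z); pixel columns grow to the right and rows downward; lengths in m; the calibration is good to about 2 mm. A picture is of the moment at which its call begins. camera_info takes no time and is no camera call.
A pose or a line that the arm cannot do raises ctrl.IKError and nothing moves.
- ctrl.sign_off(): hands the job in; it is judged then, once.
Trained networks look in the newest picture that a camera, given by its name, has taken for a name from the list of things; names that differ only in an ending like _2 or _b are one class to them, and where a whole thing is asked for, a point or a joint stands for the part that bears it (a point fixed in the world has none). Each returns a list of dicts, best first, with "score" (0 to 1); they miss things now and then, are a little off and sometimes report something else, mostly with a low value. They report only what shows in the picture. A call takes as long as a camera call.
- find_in(target, camera): "at" ([x, y, z] in m, in the coordinates of the camera as it stood for that picture, good to about 4 mm: the middle of the surface that is visible of it).
- outline_of(target, camera): "pixels" (384x512 bool, what is visible of it).
Readings, each from a call of its own:
- monitor.current_time_s(): time.
- monitor.current_q(): joint angles.
- monitor.current_qvel(): joint speeds.
- monitor.current_joint_efforts(): joint torques, N m.
- monitor.current_tool_pos(): TCP position.
- monitor.current_tool_rot(): TCP orientation.
- monitor.current_wrist_force(): force on the tool from outside, world axes, zero at the start.
- monitor.current_moment(): the same for the moment, N m.
- monitor.current_width(): opening from 0.0 (shut) to 1.0 (fully open).
- monitor.current_grip_force(): force on a finger pad.
Only numpy, scipy, OpenCV 4.12 (cv2) and the standard library are available. Lean on these libraries where they do the work, as an engineer would, in place of code of your own. Each camera call takes 0.05 s, during which the arm holds its last target. There are 200 camera calls.

## Working session

There is one attempt and no reset: what is moved stays moved. The work goes in short steps, each a Python script; the robot and the scene stay as the last script left them, time stands still between calls to the robot, and variables do not carry over. Pictures are saved under pics/ and viewed, at most 10 in all, crops included, and the job is handed in when it is done.

```bash
ls; mkdir -p pics; cat > h.py <<'E'
import numpy as np, cv2
from rig import ctrl, gripper_to, imaging, find_in, outline_of, monitor
from scipy.spatial.transform import Rotation as R
def cam(n):
    c=imaging.camera_info(n); return c
def w(n,p):
    T=np.linalg.inv(cam(n)["camera_from_world"]); return (T@np.r_[p,1])[:3]
def proj(n,P):
    c=cam(n); p=np.array(c["camera_from_world"])@np.r_[P,1]; f=192/np.tan(np.radians(c["vertical_fov"])/2)
    return np.array([c["cx"]+f*p[0]/-p[2], c["cy"]-f*p[1]/-p[2]])
def ray(n,uv,z):
    c=cam(n); f=192/np.tan(np.radians(c["vertical_fov"])/2); T=np.linalg.inv(c["camera_from_world"])
    d=T[:3,:3]@np.array([(uv[0]-c["cx"])/f,-(uv[1]-c["cy"])/f,-1]); o=T[:3,3]
    return o+d*(z-o[2])/d[2]
E
python3 - <<'E'
from h import *
for n in("scene","top"):
    im=imaging.grab_frame(n); cv2.imwrite(f"pics/{n}0.png",im); c=cam(n); print(n,{k:np.round(v,4).tolist() if not isinstance(v,str) else v for k,v in c.items()})
    for t in["rack","case","cover","cover_ridge","spacer_34","spacer_42","spacer_50","spacer_58"]:
        r=find_in(t,n); print(t,[(np.round(w(n,d["at"]),3).tolist(),round(d["score"],2)) for d in r[:5]])
print(monitor.current_time_s(),monitor.current_tool_rot())
E
```

```text
pics
scene {'vertical_fov': 52.6968, 'cx': 249.8922, 'cy': 195.6727, 'camera_from_world': [[0.4932, 0.8699, -0.0081, -0.2844], [-0.7316, 0.4198, 0.5372, 0.3879], [0.4707, -0.2591, 0.8434, -1.1146], [0.0, 0.0, 0.0, 1.0]]}
rack [([0.623, 0.101, 0.006], 0.75)]
case [([0.532, -0.33, 0.064], 0.97)]
cover [([0.538, -0.387, 0.061], 0.92)]
cover_ridge [([0.535, -0.384, 0.063], 0.62)]
spacer_34 [([0.599, 0.078, 0.069], 0.97), ([0.589, 0.139, 0.066], 0.93), ([0.58, 0.207, 0.07], 0.62), ([0.621, 0.009, 0.057], 0.51)]
spacer_42 [([0.599, 0.078, 0.069], 0.97), ([0.589, 0.139, 0.066], 0.93), ([0.58, 0.207, 0.07], 0.62), ([0.621, 0.009, 0.057], 0.51)]
spacer_50 [([0.599, 0.078, 0.069], 0.97), ([0.589, 0.139, 0.066], 0.93), ([0.58, 0.207, 0.07], 0.62), ([0.621, 0.009, 0.057], 0.51)]
spacer_58 [([0.599, 0.078, 0.069], 0.97), ([0.589, 0.139, 0.066], 0.93), ([0.58, 0.207, 0.07], 0.62), ([0.621, 0.009, 0.057], 0.51)]
top {'vertical_fov': 44.2031, 'cx': 249.7085, 'cy': 192.1328, 'camera_from_world': [[-0.0182, -0.9996, -0.0198, 0.009], [0.9903, -0.0208, 0.1371, -0.5604], [-0.1375, -0.0171, 0.9904, -0.8931], [0.0, 0.0, 0.0, 1.0]]}
rack [([0.592, 0.111, 0.012], 0.83)]
case [([0.526, -0.329, 0.065], 0.73)]
cover [([0.535, -0.383, 0.069], 0.7)]
cover_ridge [([0.532, -0.388, 0.061], 0.66)]
spacer_34 [([0.592, 0.074, 0.079], 0.73), ([0.58, 0.143, 0.073], 0.65), ([0.605, 0.01, 0.066], 0.55), ([0.57, 0.208, 0.069], 0.51)]
spacer_42 [([0.592, 0.074, 0.079], 0.73), ([0.58, 0.143, 0.073], 0.65), ([0.605, 0.01, 0.066], 0.55), ([0.57, 0.208, 0.069], 0.51)]
spacer_50 [([0.592, 0.074, 0.079], 0.73), ([0.58, 0.143, 0.073], 0.65), ([0.605, 0.01, 0.066], 0.55), ([0.57, 0.208, 0.069], 0.51)]
spacer_58 [([0.592, 0.074, 0.079], 0.73), ([0.58, 0.143, 0.073], 0.65), ([0.605, 0.01, 0.066], 0.55), ([0.57, 0.208, 0.069], 0.51)]
0.9 [9.77633055e-01 2.10317862e-01 1.37814484e-05 7.71162875e-05]
```

View pics/scene0.png

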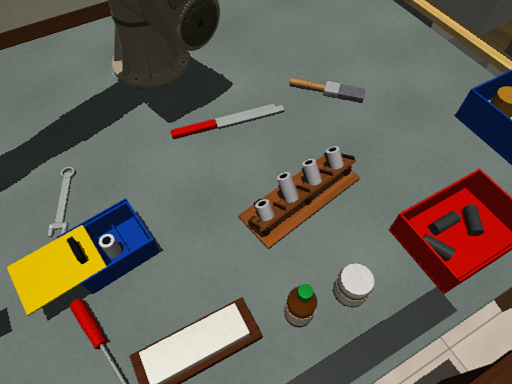

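View pics/top0.png

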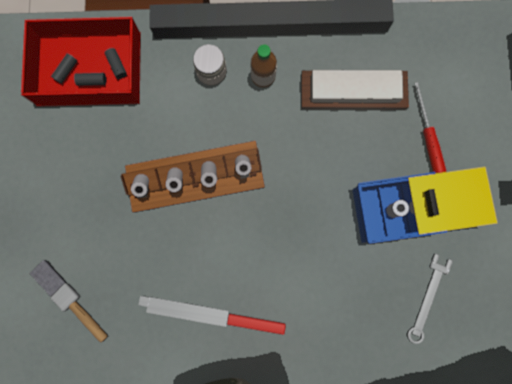

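The scene view shows the four leaning spacers at (264,210), (288,187), (311,172) and (334,158). The case is near (120,240), with its cover pulled left and the ridge at (77,249). Next I'll fit the models to the network masks in both views.

```bash
cat > fit.py <<'E'
from h import *
from scipy.optimize import minimize
from itertools import permutations
S=4
def hullmask(n,P):
    uv=np.array([proj(n,p) for p in P]); h=cv2.convexHull((uv*16).round().astype(np.int32)) 
    m=np.zeros((384,512),np.uint8); cv2.fillConvexPoly(m,h,1,cv2.LINE_8,4); return m
def iou(a,b):
    # soft: blurred masks give a smooth cost
    a=cv2.GaussianBlur(a.astype(np.float32),(0,0),1.0); b=cv2.GaussianBlur(b.astype(np.float32),(0,0),1.0)
    return np.abs(a-b).sum()/b.sum()
def fill(m):
    m=m.astype(np.uint8); c,_=cv2.findContours(m,cv2.RETR_EXTERNAL,cv2.CHAIN_APPROX_NONE); o=np.zeros_like(m); cv2.drawContours(o,c,-1,1,-1); return o
a=np.linspace(0,2*np.pi,24,endpoint=False)
def spacer(x,y,yaw,lane,L):
    Rz=R.from_euler("z",yaw); A=R.from_euler("y",-0.58)
    c=np.c_[.015*np.cos(a),.015*np.sin(a),0*a]
    P=np.r_[c,c+[0,0,L]]; P=A.apply(P)+[.005,lane,.036]; return Rz.apply(P)+[x,y,0]
lanes=[-.102,-.034,.034,.102]
def box(x,y,yaw,X,Y,z0,z1,dy):
    P=[[sx*X/2,sy*Y/2+dy,z] for sx in(-1,1) for sy in(-1,1) for z in(z0,z1)]
    return R.from_euler("z",yaw).apply(P)+[x,y,0]
E
python3 - <<'E'
from fit import *
M={};C={};Y={}
for n in("scene","top"):
    imaging.grab_frame(n)
    ms=[d["pixels"] for d in outline_of("spacer_50",n)[:6] if d["score"]>.3]
    M[n]=[m.astype(np.uint8) for m in ms]
    print(n,[(int(m.sum()),np.round(np.argwhere(m).mean(0)[::-1]).tolist()) for m in ms])
    Y[n]=fill(outline_of("cover",n)[0]["pixels"]); C[n]=fill(outline_of("case",n)[0]["pixels"]|Y[n].astype(bool)); print(Y[n].sum(),C[n].sum())
np.savez("masks.npz",**{f"{k}_{n}":np.array(D[n]) for k,D in(("M",M),("C",C),("Y",Y)) for n in M})
# rack: mask union
def cost(p,per=False):
    c=[]
    for n in M:
        for i,l in enumerate(lanes):
            q=hullmask(n,spacer(*p[:3],l,p[3+i]/1000*1 if False else p[3+i]))
            b=[iou(q,m) for m in M[n]]; c.append(min(min(b),1.5))
    return np.array(c) if per else sum(c)
p0=np.r_[.60,.105,.1,.046,.046,.046,.046]
best=None
for y0 in(.1,.2):
    p0[2]=y0; r=minimize(cost,p0,method="Nelder-Mead",options=dict(initial_simplex=np.vstack([p0]+[p0+np.eye(7)[i]*s for i,s in enumerate([.015,.015,.08]+[.008]*4)]),maxiter=700,xatol=1e-4,fatol=1e-3))
    print("rack",np.round(r.x,4),r.fun,np.round(cost(r.x,True),2))
def cc(p):
    x,y,yaw,s=p; t=0
    for n in C:
        b=hullmask(n,box(x,y,yaw,.110,.148,0,.0645,0)); pl=hullmask(n,box(x,y,yaw,.109,.148,.06,.064,-s)); rd=hullmask(n,box(x,y,yaw,.05,.012,.064,.09,.045-s))
        t+=iou(b|pl|rd,C[n])+iou(pl|rd,Y[n])
    return t
for y0 in(.0,.15):
    p0=np.r_[.53,-.31,y0,.1]; r=minimize(cc,p0,method="Nelder-Mead",options=dict(initial_simplex=np.vstack([p0]+[p0+np.eye(4)[i]*s for i,s in enumerate([.015,.015,.08,.01])]),maxiter=400,xatol=1e-4,fatol=1e-4))
    print("case",np.round(r.x,4),r.fun)
E
```

```text
scene [(455, [287.0, 187.0]), (383, [311.0, 171.0]), (270, [264.0, 210.0]), (284, [334.0, 157.0])]
4598 8728
top [(294, [139.0, 186.0]), (345, [208.0, 174.0]), (245, [242.0, 165.0]), (320, [174.0, 180.0])]
4619 8255Traceback (most recent call last):
  File "<stdin>", line 21, in <module>
    res = _minimize_neldermead(fun, x0, args, callback, bounds=bounds,
                               **options)
    fsim[k] = func(sim[k])
              ~~~~^^^^^^^^
    fx = function(np.copy(x), *(wrapper_args + args))
  File "<stdin>", line 15, in cost
  File "fit.py", line 6, in hullmask
    uv=np.array([proj(n,p) for p in P]); h=cv2.convexHull((uv*16).round().astype(np.int32))
                 ~~~~^^^^^
  File "h.py", line 9, in proj
    c=cam(n); p=np.array(c["camera_from_world"])@np.r_[P,1]; f=192/np.tan(np.radians(c["vertical_fov"])/2)
  File "h.py", line 5, in cam
    c=imaging.camera_info(n); return c
ValueError: time passes only in moves, steps and waits
```

```bash
cat >> h.py <<'E'
_c={n:imaging.camera_info(n) for n in("scene","top")}
def cam(n): return _c[n]
E
cat > run.py <<'E'
from fit import *
Z=np.load("masks.npz"); N=("scene","top")
M={n:Z["M_"+n] for n in N};C={n:Z["C_"+n] for n in N};Y={n:Z["Y_"+n] for n in N}
def cost(p,per=False):
    c=[]
    for n in M:
        for i,l in enumerate(lanes):
            q=hullmask(n,spacer(*p[:3],l,p[3+i])); c.append(min(min(iou(q,m) for m in M[n]),1.5))
    return np.array(c) if per else sum(c)
def nm(f,p0,st,it): return minimize(f,p0,method="Nelder-Mead",options=dict(initial_simplex=np.vstack([p0]+[p0+np.eye(len(p0))[i]*s for i,s in enumerate(st)]),maxiter=it,xatol=1e-4,fatol=1e-3))
st=[.015,.015,.08]+[.008]*4
p=np.r_[.60,.105,.17,.034,.058,.05,.042]
for k in range(3): p=nm(cost,p,st,250).x
print("rack",np.round(p,4),np.round(cost(p,True),2))
def cc(p):
    x,y,yaw,s=p; t=0
    for n in C:
        b=hullmask(n,box(x,y,yaw,.110,.148,0,.0645,0)); pl=hullmask(n,box(x,y,yaw,.109,.148,.06,.064,-s)); rd=hullmask(n,box(x,y,yaw,.05,.012,.064,.09,.045-s))
        t+=iou(b|pl|rd,C[n])+iou(pl|rd,Y[n])
    return t
for y0 in(.0,.15):
    r=nm(cc,np.r_[.53,-.31,y0,.1],[.015,.015,.08,.01],200); r=nm(cc,r.x,[.01,.01,.05,.01],200)
    print("case",np.round(r.x,4),r.fun)
x,y,yaw,s=r.x
vis=[]
for n in N:
    im=cv2.imread(f"pics/{n}0.png")
    for i,l in enumerate(lanes): 
        cs,_=cv2.findContours(hullmask(n,spacer(*p[:3],l,p[3+i])),0,1); cv2.drawContours(im,cs,-1,(0,0,255),1)
    for B in (box(x,y,yaw,.110,.148,0,.06,0),box(x,y,yaw,.109,.148,.06,.064,-s),box(x,y,yaw,.05,.012,.064,.09,.045-s)):
        cs,_=cv2.findContours(hullmask(n,B),0,1); cv2.drawContours(im,cs,-1,(0,255,0),1)
    b=R.from_euler("z",yaw).apply([0,.046,.005])+[x,y,0]; u=proj(n,b); cv2.circle(im,tuple(u.round().astype(int)),2,(255,255,255),-1)
    vis.append(im)
v=[cv2.resize(c,(400,600*c.shape[0]//c.shape[1] if 0 else 270)) for c in (vis[0][130:265,230:430],vis[0][180:315,0:200],vis[1][120:255,110:310],vis[1][140:275,312:512])]
cv2.imwrite("pics/fit.png",np.vstack([np.hstack(v[:2]),np.hstack(v[2:])]))
E
python3 run.py
```

```text
rack [0.5991 0.1139 0.1755 0.03   0.0541 0.0461 0.0371] [0.13 0.04 0.07 0.16 0.16 0.11 0.1  0.1 ]
case [ 0.521  -0.2896  0.1248  0.097 ] 0.1344483345746994
case [ 0.5208 -0.2893  0.1291  0.0969] 0.1346566379070282
```

View pics/fit.png

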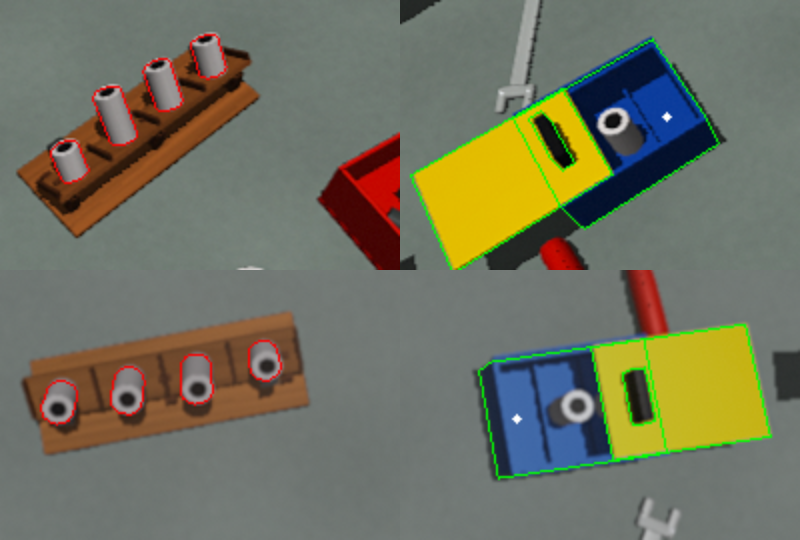

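```bash
cat > pick.py <<'E'
from fit import *
Z=np.load("masks.npz"); N=("scene","top"); M={n:Z["M_"+n] for n in N}; L=[.034,.058,.050,.042]
def cost(p):
    return sum(min(iou(hullmask(n,spacer(*p,l,L[i])),m) for m in M[n]) for n in M for i,l in enumerate(lanes))
p=np.r_[.599,.114,.1755]
for k in range(2):
    r=minimize(cost,p,method="Nelder-Mead",options=dict(initial_simplex=np.vstack([p,p+np.diag([.008,.008,.04])]),xatol=1e-4,fatol=1e-3)); p=r.x
print("rack",np.round(p,4),r.fun)
Rz=R.from_euler("z",p[2]); foot=Rz.apply([.005,.034,.036])+[p[0],p[1],0]; ax=Rz.apply([-np.sin(.58),0,np.cos(.58)])
s=.035; tcp=foot+ax*(s-ctrl.grip_depth); print("foot",foot.round(4),"tcp",tcp.round(4),ctrl.grip_depth)
b=[]
for sg in(1,-1):
    y=sg*Rz.apply([0,1,0]); z=-ax; q=R.from_matrix(np.c_[np.cross(y,z),y,z]).as_quat()
    cand=[ctrl.solve_ik(tcp+ax*h,q) for h in(.09,0)]
    print(sg,[None if c is None else np.round(c,2).tolist() for c in cand]); 
    if all(c is not None for c in cand): b.append((abs(cand[1][5]),q))
q=min(b,key=lambda t:t[0])[1]
np.savez("grasp.npz",tcp=tcp,q=q,ax=ax,foot=foot)
gripper_to(.62)
ctrl.movep(tcp+ax*.09,q)
ctrl.move_l(tcp+ax*.035,.12)
print(monitor.current_time_s(),monitor.current_wrist_force(),monitor.current_width())
im=imaging.grab_frame("scene"); im2=imaging.grab_frame("top")
cv2.imwrite("pics/pre.png",np.hstack([cv2.resize(im[80:260,200:400],(400,360)),cv2.resize(im2[90:270,90:290],(400,360))]))
E
python3 pick.py
```

```text
rack [0.6004 0.114  0.1868] 1.1503667831420898
foot [0.599  0.1484 0.036 ] tcp [0.5902 0.1467 0.0496] 0.0187
1 [[0.07, -0.02, -0.83, 0.19, 0.06, -0.1], [0.08, 0.2, -0.83, -0.04, 0.06, -0.09]]
-1 [[0.07, -0.02, -0.83, 0.19, 0.06, 3.04], [0.08, 0.2, -0.83, -0.04, 0.06, 3.06]]
4.9167 [-0.02389435  0.11042553  0.23151876] 0.6188104704793632
```

View pics/pre.png

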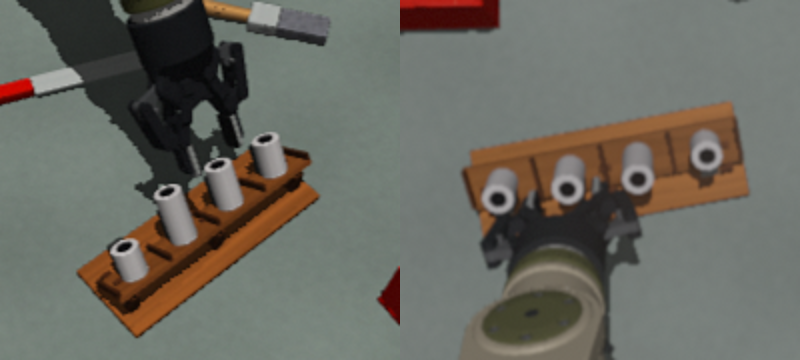

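The pre-grasp picture shows the fingertips at (530,195) and (598,190), straddling the third-lane spacer at (568,180). They are well centred, so I'll go ahead with the grasp.

```bash
python3 - <<'E'
from h import *
g=np.load("grasp.npz"); tcp=g["tcp"]
for h in(.02,.01,0):
    ctrl.move_l(tcp+g["ax"]*h,.06); print(np.round(monitor.current_wrist_force(),2))
gripper_to(.2,40)
print("w",monitor.current_width(),monitor.current_grip_force(),np.round(monitor.current_wrist_force(),2))
ctrl.move_l(tcp+[0,0,.02],.05)
ctrl.move_l(tcp+[0,0,.13],.12)
print("w",monitor.current_width(),monitor.current_grip_force(),np.round(monitor.current_wrist_force(),2),monitor.current_time_s())
im=imaging.grab_frame("scene"); im2=imaging.grab_frame("top")
cv2.imwrite("pics/lift.png",np.hstack([cv2.resize(im[60:240,220:420],(400,360)),cv2.resize(im2[90:270,90:290],(400,360))]))
E
```

```text
[0.16 0.32 0.16]
[ 0.1  -0.26 -0.23]
[ 0.69 -0.43  0.58]
w 0.33537281501596716 39.297341108322144 [-2.32 -0.62  1.19]
w 0.3410554486778168 39.4586455821991 [-0.27  0.65 -1.18] 8.0
```

View pics/lift.png

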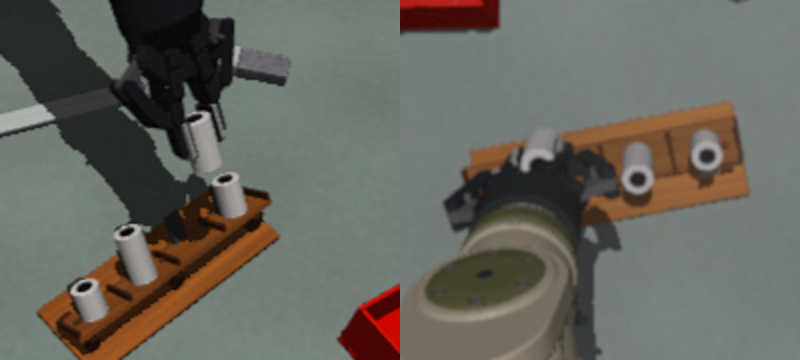

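The lift picture shows the spacer held at (205,140), still parallel to the others, which haven't moved. Next I'll move above the bay and check the tilt.

```bash
cat > place1.py <<'E'
from fit import *
g=np.load("grasp.npz"); cx,cy,yaw=.5209,-.2895,.127
Rc=R.from_euler("z",yaw); bay=Rc.apply([0,.046,.005])+[cx,cy,0]
up=bay+[0,0,.0163+.085]; b=[]
for sg in(1,-1):
    y=sg*Rc.apply([1,0,0]); z=np.array([0,0,-1.]); q=R.from_matrix(np.c_[np.cross(y,z),y,z]).as_quat()
    c=ctrl.solve_ik(up,q); print(sg,None if c is None else np.round(c,2))
    if c is not None: b.append((abs(c[5]),q))
q=min(b,key=lambda t:t[0])[1]; np.savez("place.npz",bay=bay,q=q,yaw=yaw,cx=cx,cy=cy)
ctrl.movep(up,q); ctrl.hold(.2)
print(monitor.current_time_s(),monitor.current_width(),monitor.current_tool_pos())
vis=[]
for n in("scene","top"):
    im=imaging.grab_frame(n); ft=np.array(monitor.current_tool_pos())-[0,0,.0163]
    c=np.c_[.015*np.cos(a),.015*np.sin(a),0*a]
    cs,_=cv2.findContours(hullmask(n,np.r_[c,c+[0,0,.05]]+ft),0,1); im0=im.copy(); cv2.drawContours(im,cs,-1,(0,0,255),1)
    u=proj(n,bay).astype(int); x0=max(0,min(u[0]-60,392)); y0=max(0,u[1]-80); sl=(slice(y0,y0+120),slice(x0,x0+120))
    vis.append(np.hstack([cv2.resize(im0[sl],(300,300)),cv2.resize(im[sl],(300,300))]))
cv2.imwrite("pics/above.png",np.vstack(vis))
E
python3 place1.py
```

```text
1 [-0.58  0.37 -0.19  1.01  0.    0.86]
-1 [-0.58  0.37 -0.19  1.01  0.   -2.28]
9.7833 0.341700320353753 [ 0.51541378 -0.24288958  0.10665353]
```

View pics/above.png

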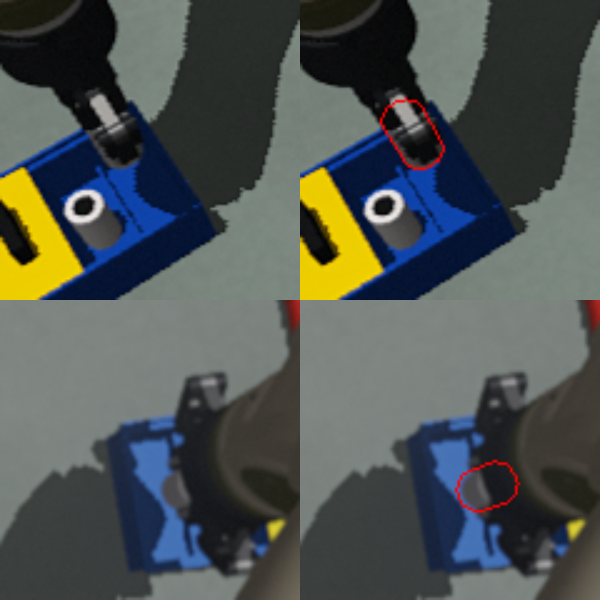

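The prediction matches in both views: the foot end of the spacer at (125,160) lies inside the outline. Next I'll lower it until the wrist feels contact.

```bash
python3 - <<'E'
from h import *
g=np.load("place.npz"); bay=g["bay"]
t=bay+[0,0,.0163]
ctrl.move_l(t+[0,0,.045],.1); ctrl.move_l(t+[0,0,.008],.05); ctrl.hold(.1)
f0=np.array(monitor.current_wrist_force()); print(f0.round(2))
h=.008
while h>-.008:
    h-=.001; ctrl.move_l(t+[0,0,h],.03); f=np.array(monitor.current_wrist_force())-f0
    if f[2]>4 : break
print("h",h,f.round(2),monitor.current_width(),monitor.current_time_s())
if f[2]>4:
    gripper_to(.42); gripper_to(.55); ctrl.hold(.3); print(monitor.current_grip_force())
    ctrl.move_l(t+[0,0,.11],.12)
    vis=[]
    ctrl.move_l(t+[-.12,0.1,.13],.3)
    for n in("scene","top"):
        im=imaging.grab_frame(n)
        print(n,[(np.round(R.from_euler("z",-float(g["yaw"])).apply(w(n,d["at"])-bay),3).tolist(),round(d["score"],2)) for d in find_in("spacer_50",n)])
        u=proj(n,bay).astype(int); x0=max(0,min(u[0]-60,392)); y0=max(0,u[1]-60); vis.append(cv2.resize(im[y0:y0+120,x0:x0+120],(400,400)))
    cv2.imwrite("pics/placed.png",np.hstack(vis)); print(monitor.current_time_s())
E
```

```text
[ 0.27 -0.71 -0.02]
h 0.0 [-1.77  1.53  5.08] 0.3423652275659851 13.425
0.0
scene [([0.128, 0.306, 0.064], 0.94), ([0.123, 0.438, 0.061], 0.87), ([0.136, 0.236, 0.054], 0.73), ([0.008, 0.001, 0.044], 0.72)]
top [([0.109, 0.441, 0.066], 0.82), ([0.119, 0.306, 0.081], 0.82), ([0.0, -0.001, 0.05], 0.6), ([0.122, 0.245, 0.055], 0.54)]
16.175
```

View pics/placed.png

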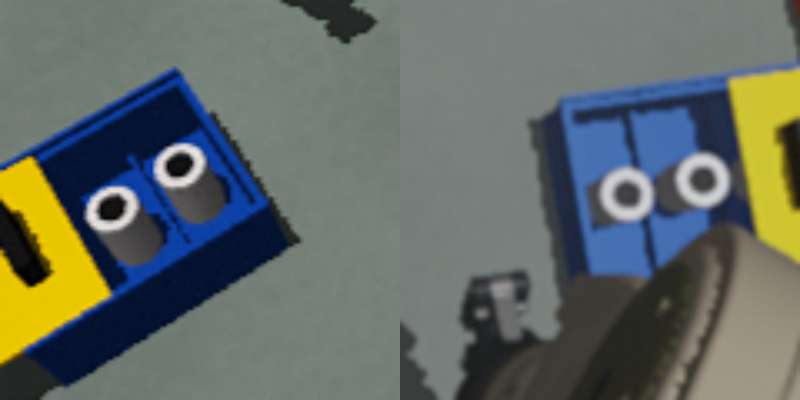

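The picture shows the new spacer upright at (180,165), beside the fixed one at (110,210) and at the same height. Next I'll shut the cover by pushing on the ridge's -y face with closed fingers.

```bash
python3 - <<'E'
from h import *
g=np.load("place.npz"); Rc=R.from_euler("z",float(g["yaw"])); o=np.array([g["cx"],g["cy"],0])
P=lambda y,z:Rc.apply([0,y,z])+o
gripper_to(0.0)
ctrl.movep(P(-.088,.16),g["q"]); ctrl.move_l(P(-.088,.10),.12); ctrl.move_l(P(-.088,.075),.05); ctrl.hold(.1)
f0=np.array(monitor.current_wrist_force()); ey=Rc.apply([0,1,0])
ctrl.move_l(P(-.05,.075),.06); print("contact",((np.array(monitor.current_wrist_force())-f0)@ey).round(2))
ctrl.move_l(P(.015,.075),.08); y=.015
while y<.045:
    y+=.001; ctrl.move_l(P(y,.075),.03); f=-(np.array(monitor.current_wrist_force())-f0)@ey
    if f>12: break
print("y",y,f.round(2),monitor.current_time_s())
ctrl.hold(.3)
ctrl.move_l(P(y-.015,.075),.06); ctrl.move_l(P(y-.015,.17),.12); ctrl.move_l(P(y-.015,.17)+[-.12,.12,0],.3)
vis=[]
for n in("scene","top"):
    im=imaging.grab_frame(n); u=proj(n,g["bay"]).astype(int); x0=max(0,min(u[0]-80,352)); y0=max(0,u[1]-80)
    ridge=proj(n,P(.045,.09)); print(n,ridge.round(1),[np.round(Rc.inv().apply(w(n,d["at"])-o),3).tolist() for d in find_in("cover_ridge",n)[:2]])
    vis.append(cv2.resize(im[y0:y0+160,x0:x0+160],(400,400)))
cv2.imwrite("pics/shut.png",np.hstack(vis)); print(monitor.current_time_s())
E
```

```text
contact 0.43
y 0.032000000000000015 12.46 25.125
scene [120.8 218.7] [[0.002, -0.001, 0.066]]
top [381.5 209.9] [[0.013, 0.002, 0.064]]
27.6833
```

View pics/shut.png

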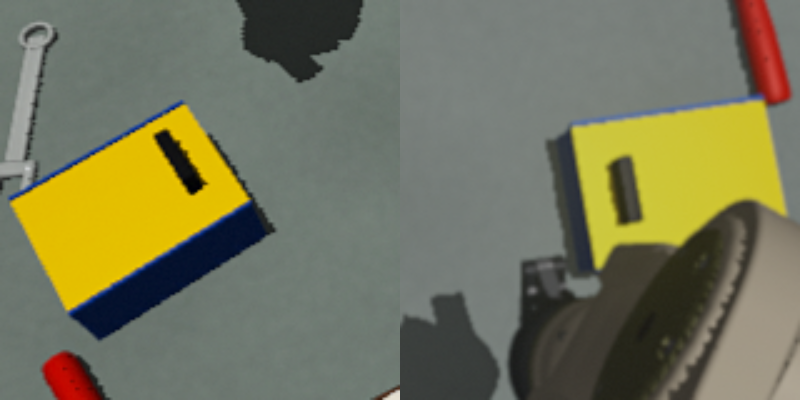

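The cover sits flush over the whole case, with the ridge at (180,160) in the left view. The push ended against a firm stop at the expected position, so I'm handing in.

```bash
python3 -c "
from h import *
print(ctrl.sign_off())"
```

```text
the job is handed in; nothing more can be done
None
```

The 50 mm spacer stands upright in the empty bay, the cover is pushed shut to its stop, the other three spacers were left in the rack, and the job was handed in after about 28 s; the verdict was not reported back.

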